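# Swing the pan tray home on its pivot pin and nest the pans

### The arm

A 6-joint arm with a two-finger parallel gripper is mounted at the origin on the work surface. World frame = base frame: x ahead of the robot, y to its left, z up, the work surface at z = 0. Lengths are in mm, angles in rad, forces in N, time in s.
With the tool pointing down it reaches from about 350 to 875 mm from the base axis. Payload 4.2 kg.
Tool frame: the origin (TCP) lies where the fingers leave the gripper's body, on its centre line; the fingertips stand ahead of it and the grasp point (between the pads) lies 54 mm ahead of it (arm.nose_length is the z of the fingertips in the tool frame, in mm); z points along the fingers, x is the direction in which the jaws open and shut, and the axes are right-handed (so a half turn about z gives the same grasp; the last joint's range is limited). The gripper opens to 85 mm and grips with 20 to 120 N. Pads are 22 mm wide; open, the fingers measure 114 mm over their backs; the gripper's body (76 mm by 85 mm) begins 54 mm behind the grasp point. The pads swing forward as they close: fully open they stand 13 mm farther back than shut.
Start: joints at [0.259, 0.385, 0.008, 0, -1.194, -0.259], TCP at [624.98, 0.025, 303.912] pointing down, gripper open.
Joint ranges: [-3.14, 3.14], [-1.21, 2.06], [-1.07, 1.41], [-3.16, 2.05], [-2.99, -0.16], [-3.1, 3.1]. Speed limits (rad/s): [2.79, 2.79, 3.14, 3.14, 3.14, 3.14].

### API

Orientations are given as a unit quaternion [x, y, z, w].
In Python, from bench import arm, imaging, job_done gives the robot as it stands.
- The arm moves only by the shell command python3 -m crank 'ROWS' [OPENING]. ROWS is a JSON object of lists of equal length, an entry for each row: "delta_pos": the shift along the tool's x, y, z in m, a list of three; "twist": the turn about the tool's z in rad. In form: {"delta_pos": [[tx, ty, tz], ...], "twist": [twist, ...]}. A call has 1 to 8 rows; each row shifts and turns the commanded pose from where the row before left it, along the tool's axes as they then stand; what a row does not reach is not made up. A row lasts 1/12 s, in which the tool goes at most 41.7 mm and 7.16 degrees, less where a joint would pass 70% of its speed; a pose out of reach is approached as far as the arm can. A call is refused whole if a number of a shift passes 0.0417 or a number of a turn 0.125, either way. A call with a gripper value outside its range is refused whole. OPENING is the opening, from 0 (shut) to 1 (fully open), set as the call begins (- or left out, the last holds). The fingers move at their own pace and stop on an object; the grip force is fixed at half the most. Time passes only in rows, so rows that do not move let the fingers close. It gives the time, the measured TCP pose, the force and the opening at its end, in the units of the state.
- arm.read_state(): the state, without advancing time (a new reading comes with each control period).
- imaging.get_image(name): name is "scene" or "side" or "wrist"; returns (picture, depth): 384x512x3 uint8, blue, green, red; 384x512 float32, mm along the optical axis (not along the pixel's ray), 0 where there is no reading.
- imaging.camera_model(name): a dict with "vfov" (degrees; the focal length in pixels is half the picture's height over the tangent of half this angle, whatever the lens; pixels are square), "cx", "cy" (the principal point, pixels), "dist" ([k1, k2, p1, p2, k3] as OpenCV has them; the pictures are not rectified), "T" (4x4, takes a point from camera to world coordinates); the wrist camera has in their place "hand_eye" (4x4, takes a point from camera to tool coordinates, whose origin is the TCP and whose axes are the tool frame's). Camera axes: x right, y up, looking along -z (the intrinsics and any distortion apply to the point x, -y, -z); pixel columns grow to the right and rows downward; lengths in mm; the calibration is good to about 2 mm. A picture is of the moment at which its call begins: read the wrist's pose just before it. camera_model takes no time and is no camera call.
- job_done(): hands the job in, once; it reports no verdict.
The state is a dict: "clock": time; "joints": joint angles; "joint_vel": joint speeds; "joint_efforts": joint torques, N m; "position": TCP position; "ee_rot": TCP orientation; "contact_force": force on the tool from outside, world axes, zero at the start; "wrist_torque": the same for the moment, N m; "gripper_width": finger opening in mm.
Only numpy, scipy, OpenCV 4.12 (cv2) and the standard library are available. Lean on these libraries where they do the work, as an engineer would, in place of code of your own. Each camera call takes 0.05 s, during which the arm holds its last target.

### The job

Push the notched aluminium tray, with the larger steel pan riding on it, so that its notch seats against the upright pivot pin, and swing it round the pin until its notched long edge lies flat against the stop rail of the dock; keep the tray flat on the bench. Then nest the smaller steel pan fully down inside the larger one, with its handle fanned to either side of the larger pan's handle: clear of it by about 30 degrees or more, but less than a quarter turn. Leave the beaker, vials, bottle and lid where they stand and tip nothing over.

Things in the scene. Friction and masses are not known exactly. Their poses are not given: they have to be found in the camera images.
- dock: Fixed dock. Origin: on the bench at the axis of an upright pivot pin with a slippery white sleeve, 16 mm diameter, 40 mm tall; z up. When the tray is home its origin and axes coincide with the dock's (within a degree). On the +y side stands a stop rail (see its point), behind it a low ribbed black housing (x 60 to 190, y 31 to 106 mm, 33 mm tall). The -y side is open and faces roughly the robot.
- tray: Loose flat aluminium plate 200 x 100 x 16 mm, 0.3 kg, too wide to grasp. It covers x -40 to 160, y -84 (plain long edge) to 16 mm (notched long edge). An 80 degree V notch, apex at x 0, y -12, mouth 48 mm wide, opens to +y. Origin: underside, where the pin's axis lies when seated. It starts 15 to 65 mm from seated, notch facing the pin, 37 to 78 degrees clockwise (from above) of home.
- dock_rail (a point): Middle of the stop rail's straight face, at half height: dock x 125, y 17, z 14 mm. The aluminium rail runs along the dock's x from 90 to 160 mm and is 28 mm tall.
- tray_push (a point): Point on the tray's plain edge, tray x 55, y -84, z 8 mm. A push along the tray's +y about here brings the notch to the pin. To swing, carry the pushing point round a circle about the pin while pressing lightly towards the notched edge. At home, a push along +y here, between pin and rail, beds the tray on both. Sliding takes 3 to 5 N, swinging up to 10 N.
- tray_end (a point): The tray's top corner at x 160, y 16 mm in the tray's frame: the end of the notched edge that comes to the stop rail.
- pan_large: The larger steel pan, loose, standing on the tray near x 75, y -34 mm of the tray's frame; about 0.22 kg. Origin: centre of its underside. Outer radius 48 mm, inner radius 45 mm, 38 mm tall, floor 4 mm thick. Its black handle points along its +x, 18 mm wide, starts at the rim and rises outward to x 131 mm, where its top is 64 mm above the underside.
- pan_small: The smaller steel pan, loose, standing on the bench to the robot's left or right; about 0.15 kg. Origin: centre of its underside. Outer radius 36 mm, 50 mm tall. Its level black handle points along its +x, from the wall to x 121 mm, 14 mm wide, 12 mm high, its centre line 46 mm above the underside. Nested, its underside lies 4 mm above that of the larger pan and its handle passes over the larger pan's rim.
- pan_small_tip (a point): The outer end of the smaller pan's handle, on its centre line.
- beaker: Bystander: steel beaker without handle, loose, radius 36 mm, 75 mm tall; on the other side from the smaller pan. Origin: centre of its underside.
- wash_bottle: Bystander: white bottle, radius 30 mm, 170 mm tall, far left, beyond the tray. Origin: centre of its underside.
- lid: Bystander: steel lid lying flat, radius 45 mm, 30 mm tall with its knob, far right. Origin: centre of its underside.
- vial0: Bystander: closed amber glass vial with white cap, radius 15 mm, 62 mm tall, left, beyond the tray. Origin: centre of its underside.
- vial1: Bystander: closed amber glass vial with white cap, radius 15 mm, 62 mm tall, nearer the robot, right of the tray. Origin: centre of its underside.
- vial2: Bystander: closed amber glass vial with white cap, radius 15 mm, 62 mm tall, nearer the robot, left of the tray. Origin: centre of its underside.

How it is judged:
By the outcome, as a careful person would: the job done as asked, in the order asked, and still so for the second after the job is handed in, with the robot touching nothing.
It also fails if it takes over 62 s, if anything falls off the work surface, if the arm or the gripper's body presses on something with over 40 N, if the wrist force passes 120 N, or if a joint passes its speed limit or range.

## Working session

There is one attempt and no reset: what is moved stays moved. The work goes in short steps, Python scripts to look and compute and a shell command to move; the robot and the scene stay as the last step left them, time stands still between calls to the robot, and variables do not carry over. Pictures are saved under pics/ and viewed, and the job is handed in when it is done.

```bash
ls; mkdir -p pics; cat > h.py <<'E'
import numpy as np, cv2
from bench import arm, imaging
from scipy.spatial.transform import Rotation as R
def grab(name,fn=None):
    s=arm.read_state(); im,d=imaging.get_image(name); 
    np.savez(f'{name}.npz',im=im,d=d,p=s['position'],q=s['ee_rot'])
    if fn: cv2.imwrite(f'pics/{fn}',im)
    return im,d
def cam(name):
    m=imaging.camera_model(name); f=192/np.tan(np.radians(m['vfov'])/2)
    K=np.array([[f,0,m['cx']],[0,f,m['cy']],[0,0,1.]]); return m,K
def T(name):
    m,K=cam(name)
    if 'T' in m: return np.array(m['T'])
    z=np.load(f'{name}.npz'); W=np.eye(4); W[:3,:3]=R.from_quat(z['q']).as_matrix(); W[:3,3]=z['p']
    return W@np.array(m['hand_eye'])
def ray(name,px):
    m,K=cam(name); n=cv2.undistortPoints(np.array(px,float).reshape(-1,1,2),K,np.array(m['dist'],float)).reshape(-1,2)
    return np.c_[n[:,0],-n[:,1],-np.ones(len(n))]
def toz(name,px,z):
    t=T(name); r=ray(name,px)@t[:3,:3].T; o=t[:3,3]; k=(z-o[2])/r[:,2]; return o+r*k[:,None]
def dep(name,px):
    z=np.load(f'{name}.npz'); d=z['d']; px=np.array(px).reshape(-1,2)
    D=np.array([d[int(v),int(u)] for u,v in px]); t=T(name); c=ray(name,px)*D[:,None]; return c@t[:3,:3].T+t[:3,3]
def cloud(name):
    v,u=np.mgrid[0:384,0:512]; px=np.c_[u.ravel(),v.ravel()]; return dep(name,px).reshape(384,512,3)
def proj(name,P):
    t=np.linalg.inv(T(name)); m,K=cam(name); c=np.array(P,float).reshape(-1,3)@t[:3,:3].T+t[:3,3]
    c=c*[1,-1,-1]; return cv2.projectPoints(c,np.zeros(3),np.zeros(3),K,np.array(m['dist'],float))[0].reshape(-1,2)
E
python3 - <<'E'
from h import *
print(arm.read_state(), arm.nose_length)
for n in('scene','side','wrist'): grab(n,f'{n}0.png'); m=imaging.camera_model(n); print(n,m)
E
```

```text
pics
{'clock': 0.0, 'joints': array([ 2.58578740e-01,  3.85549385e-01,  6.60009099e-03, -4.87839634e-04,
       -1.19400437e+00, -2.58600608e-01]), 'joint_vel': array([-1.66202698e-04, -1.58658303e-04,  7.46791905e-05,  4.05460646e-05,
        5.85834472e-05,  6.55701685e-04]), 'joint_efforts': array([-9.55001960e-04, -3.92286408e+01,  1.88399577e+01,  4.18616563e+00,
       -4.72148502e-03,  8.27910434e-07]), 'position': array([6.24563501e+02, 7.51308764e-03, 3.02817328e+02]), 'ee_rot': array([ 1.00926214e-04,  9.99999387e-01, -5.66603588e-05, -1.10077910e-03]), 'contact_force': array([ 0.62109631,  1.04141608, -0.35292382]), 'wrist_torque': array([-0.0127013 , -0.0189589 , -0.00076587]), 'gripper_width': 85.4686821597355} 72.6
scene {'vfov': 57.91395366635155, 'cx': 249.54763277159367, 'cy': 187.01018784075492, 'dist': array([-0.07980641,  0.        ,  0.        ,  0.        ,  0.        ]), 'T': array([[ 2.13403678e-02, -6.92827772e-01,  7.20787255e-01,
         1.21474360e+03],
       [ 9.99507490e-01, -1.80675810e-03, -3.13291190e-02,
        -3.71152527e+01],
       [ 2.3007971
[... 482 characters left out ...]
1134413e+02],
       [-7.35123574e-03,  7.47828911e-01,  6.63850796e-01,
         7.98394869e+02],
       [ 0.00000000e+00,  0.00000000e+00,  0.00000000e+00,
         1.00000000e+00]])}
wrist {'vfov': 71.67650529464075, 'cx': 262.6775041765611, 'cy': 193.2431366716489, 'dist': array([-0.0355567,  0.       ,  0.       ,  0.       ,  0.       ]), 'hand_eye': array([[ 9.99999886e-01,  3.16864964e-04, -3.58065524e-04,
         3.01417209e-01],
       [ 2.09702776e-04, -9.63662066e-01, -2.67124275e-01,
        -6.76310214e+01],
       [-4.29696486e-04,  2.67124170e-01, -9.63662022e-01,
        -7.01108279e+01],
       [ 0.00000000e+00,  0.00000000e+00,  0.00000000e+00,
         1.00000000e+00]])}
```

View pics/scene0.png

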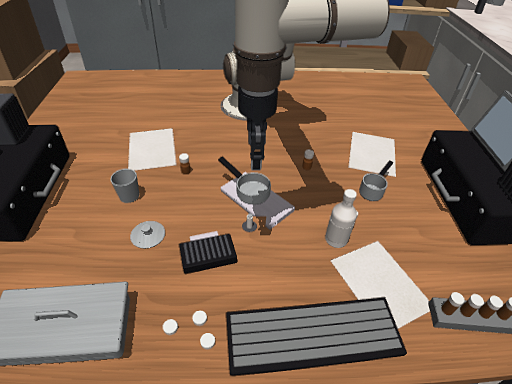

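View pics/side0.png

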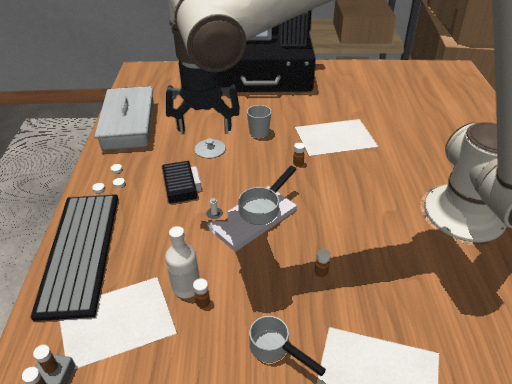

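View pics/wrist0.png

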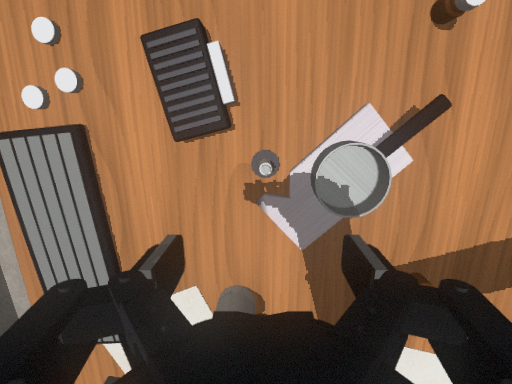

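The wrist calibration puts the camera 301 mm off along tool x, but the fingers look centred in the picture. I'll cross-check it against the other cameras.

```bash
python3 - <<'E'
from h import *
for n,s in(('scene',(190,140,150,120)),('side',(200,150,110,110))):
    im=np.load(n+'.npz')['im']; x,y,w,h=s
    c=cv2.resize(im[y:y+h,x:x+w],None,fx=5,fy=5,interpolation=cv2.INTER_CUBIC); cv2.imwrite(f'pics/{n}0c.png',c)
im=np.load('wrist.npz')['im'][80:260,225:465]; cv2.imwrite('pics/w0c.png',cv2.resize(im,None,fx=3.2,fy=3.2,interpolation=cv2.INTER_CUBIC))
np.set_printoptions(precision=1,suppress=True)
print(toz('wrist',[[265,170]],40), toz('scene',[[250,216]],40), toz('side',[[213,200]],40))
print(dep('wrist',[[320,240],[265,230]]),dep('scene',[[280,205]]))
E
```

```text
[[620.7  -5.9  40. ]] [[619.9  -7.7  40. ]] [[620.6 -10.7  40. ]]
[[535.4 110.6  -0.5]
 [620.1  93.7  -0.1]] [[558.4  77.5  16. ]]
```

View pics/scene0c.png

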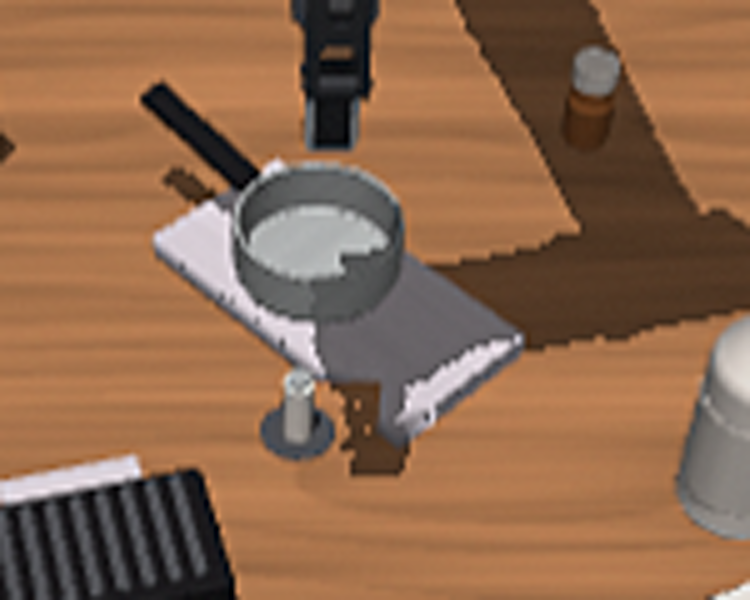

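View pics/w0c.png

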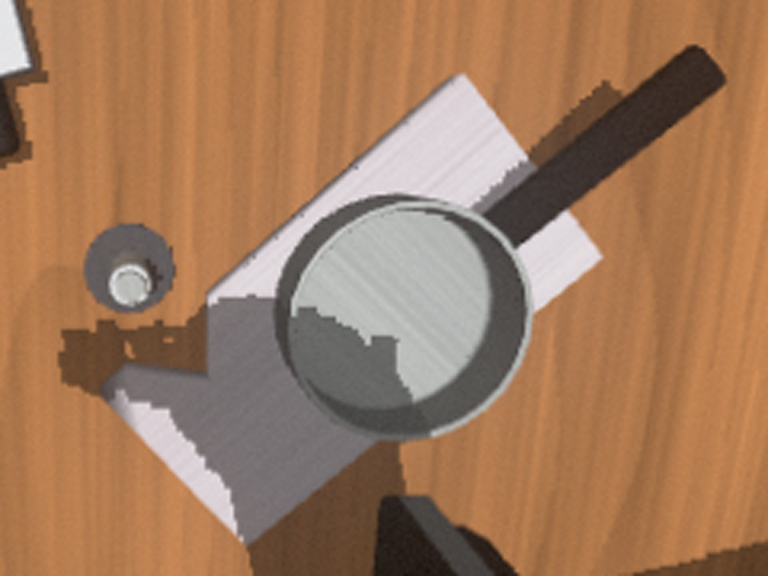

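View pics/side0c.png

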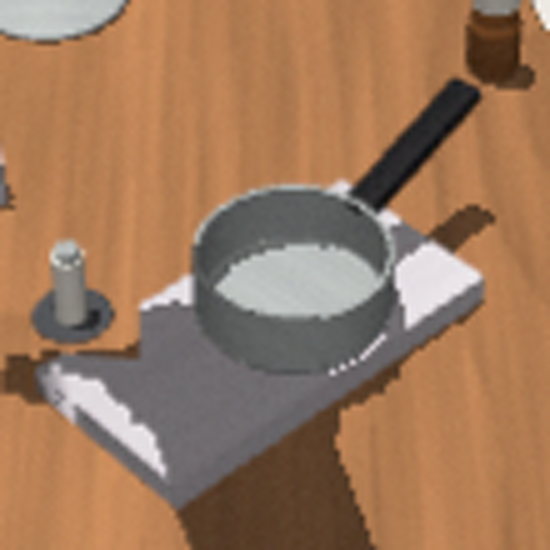

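```bash
python3 - <<'E'
from h import *
np.set_printoptions(precision=1,suppress=True)
c=lambda L:np.array(L)/3.2+[225,80]-0.35
fl=lambda P,M:(lambda A,B:(lambda r,t:(np.degrees(r),t))(*A))((0,0),0)
def fit(m,w):
    m=np.array(m,float);w=np.array(w)[:,:2]; a=m-m.mean(0);b=w-w.mean(0)
    th=np.arctan2((a[:,0]*b[:,1]-a[:,1]*b[:,0]).sum(),(a*b).sum()); r=np.array([[np.cos(th),-np.sin(th)],[np.sin(th),np.cos(th)]])
    t=w.mean(0)-r@m.mean(0); print('th',np.degrees(th),'t',t,'res',(m@r.T+t-w).round(1).tolist()); return th,t
W=toz('wrist',c([[462,75],[601,257],[245,543],[103,388],[208,378],[210,293]]),16); print(W)
tt,to=fit([[160,16],[160,-84],[-40,-84],[-40,16],[0,-12],[24,16]],W)
print('pin',toz('wrist',c([[130,285]]),40),toz('wrist',c([[129,268]]),2))
im=np.load('wrist.npz')['im']
cv2.imwrite('pics/w0r.png',cv2.resize(im[0:160,130:290],None,fx=3.6,fy=3.6,interpolation=cv2.INTER_CUBIC))
# pan rim z=16+38=54
u=np.array([[276,310],[533,310],[400,194],[410,440]]); print('rim',toz('wrist',c(u),54), toz('wrist',c([[708,62]]),16+62))
C=cloud('scene'); 
S=cloud('side')
for n,C in(('scene',C),('side',S),('wrist',cloud('wrist'))):
    P=C.reshape(-1,3); 
    for nm,lo,hi,zl,zh in(('panL',(470,-60),(640,120),50,57),('small',(350,150),(650,420),47,55)):
        k=(P[:,2]>zl)&(P[:,2]<zh)&(P[:,0]>lo[0])&(P[:,0]<hi[0])&(P[:,1]>lo[1])&(P[:,1]<hi[1]); 
        if k.sum(): print(n,nm,k.sum(),P[k].min(0),P[k].max(0))
E
```

```text
[[486.7 -88.9  16. ]
 [419.2 -15.6  16. ]
 [566.4 117.8  16. ]
 [631.8  42.5  16. ]
 [585.8  38.   16. ]
 [586.    0.2  16. ]]
th -137.9500183018711 t [593.4  28.8] res [[-1.4, -1.3], [-0.8, -0.4], [0.4, 0.2], [2.0, 1.2], [-0.5, -0.3], [0.3, 0.6]]
pin [[620.4  -7.6  40. ]] [[620.4  -8.3   2. ]]
rim [[564.6  -0.4  54. ]
 [464.8  -0.5  54. ]
 [520.4 -44.3  54. ]
 [508.   52.8  54. ]] [[427.3 -90.5  78. ]]
scene panL 116 [470.1 -53.4  50. ] [560.7  50.5  56.9]
scene small 150 [376.8 164.9  47. ] [635.7 419.6  54.9]
side panL 189 [471.  -44.1  50. ] [559.8  54.7  57. ]
side small 579 [364.9 178.2  47.1] [648.7 419.8  55. ]
wrist panL 776 [470.1 -53.2  50. ] [560.1  53.2  57. ]
wrist small 26 [640.8 192.8  47.7] [649.4 204.2  54.5]
```

View pics/w0r.png

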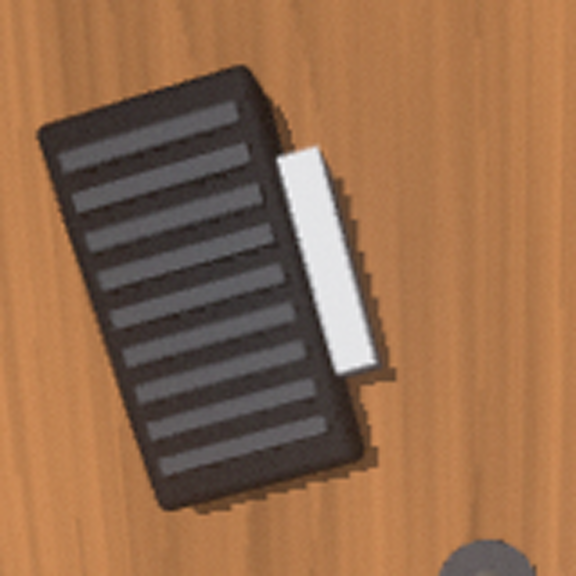

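```bash
python3 - <<'E'
from h import *
np.set_printoptions(precision=1,suppress=True)
r=toz('wrist',np.array([[319,147],[378,364]])/3.6+[130,0]-.36,28); print('rail',r)
d=r[0]-r[1]; th=np.arctan2(d[1],d[0]); print('dock th',np.degrees(th),np.linalg.norm(d[:2]))
n=np.array([-np.sin(th),np.cos(th)]); print('pin line dist', (r[0][:2]-[620.4,-8])@n,(r[0][:2]-[620.4,-8])@[np.cos(th),np.sin(th)])
for n,px in (('scene',[[308,155],[184,158],[249,165]]),('side',[[299,148],[322,256],[269,320]])): print(n,toz(n,px,60))
for n in('scene','side'):
    P=cloud(n).reshape(-1,3); P=P[P[:,2]>8]; P=P[(P[:,0]>330)&(P[:,0]<720)&(abs(P[:,1])<450)&(P[:,2]<90)]
    g,inv,c=np.unique((P[:,:2]//12).astype(int),axis=0,return_inverse=True,return_counts=True)
    H=np.zeros((76,33),np.uint8)
    for (x,y),k in zip(g,c): H[y+38,x-27]=255
    nl,lab,st,ce=cv2.connectedComponentsWithStats(H)
    for i in range(1,nl):
        yy,xx=np.where(lab==i); S=set(zip(xx+27,yy-38)); k=np.array([tuple(q) in S for q in (P[:,:2]//12).astype(int)])
        print(n,k.sum(),P[k].min(0),P[k].max(0))
P=[cloud(n).reshape(-1,3) for n in('scene','side')]
for p in P:
    k=(p[:,2]>40)&(p[:,2]<56)&(p[:,0]>340)&(p[:,0]<620)&(p[:,1]>180)&(p[:,1]<400); print(p[k].min(0),p[k].max(0))
im=np.load('side.npz')['im'][300:384,230:340]; cv2.imwrite('pics/s0p.png',cv2.resize(im,None,fx=6,fy=6,interpolation=cv2.INTER_CUBIC))
im=np.load('scene.npz')['im'][150:210,340:410]; cv2.imwrite('pics/c0p.png',cv2.resize(im,None,fx=8,fy=8,interpolation=cv2.INTER_CUBIC))
E
```

```text
rail [[ 675.8 -158.2   28. ]
 [ 658.2  -90.4   28. ]]
dock th -75.47469133564599 70.08984133534386
pin line dist 15.919013144010918 159.32550481854364
scene [[ 391.2  173.7   60. ]
 [ 408.2 -200.2   60. ]
 [ 439.6   -7.1   60. ]]
side [[ 401.7 -190.7   60. ]
 [ 382.5  185.9   60. ]
 [ 495.9  337.8   60. ]]
scene 694 [ 472.  -390.2    8.6] [ 543.5 -319.8   75.6]
scene 175 [ 624.  -301.7    8. ] [ 674.4 -242.1   31.5]
scene 170 [ 387.5 -218.4    8.4] [ 417.6 -188.8   62.7]
scene 811 [ 658.3 -185.2   23.5] [719.9 -45.8  35.9]
scene 2124 [422.8 -97.6   8.1] [632.2 116.1  77. ]
scene 7 [417.4 -27.1  12.1] [431.9 -14.8  17.9]
scene 71 [612.1 -15.5   8.6] [628.7  -1.6  46. ]
scene 159 [364.  164.5   8.7] [395.1 193.6  64.4]
scene 520 [654.1 186.1   8. ] [696.6 243.2  89.9]
scene 10 [619.7 264.1  15.2] [637.5 267.3  63.6]
scene 611 [402.4 318.2   8.1] [531.5 436.8  54.4]
side 634 [ 473.9 -392.3    8.8] [ 541.3 -317.2   77.4]
side 154 [ 611.1 -299.     8. ] [ 682.3 -237.8   32.7]
side 1 [ 644.5 -227.2    8.8] [ 644.5 -227.2    8.8]
side 220 [ 387.1 -214.9    8.4] [ 415.9 -181.9   65.1]
side 747 [ 660.1 -180.4    8.2] [720.  -44.4  37.1]
side 2952 [419.4 -93.4   8. ] [633.  119.1  81.9]
side 8 [481.3 -89.5  14. ] [491.6 -80.9  16.3]
side 91 [613.2 -15.2   8.1] [628.8   2.1  45.6]
side 337 [364.9 166.7   8.2] [394.  196.4  64.8]
side 1036 [614.2 207.5   8.1] [694.7 271.3  89.9]
side 1481 [402.7 319.5   8. ] [533.1 439.6  56.3]
[383.1 180.   40.1] [531.2 400.   54.5]
[364.9 181.8  40. ] [619.6 400.   55.8]
```

View pics/s0p.png

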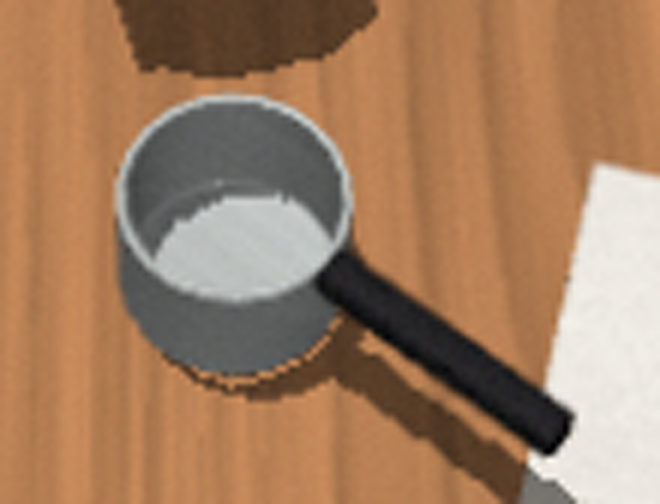

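View pics/c0p.png

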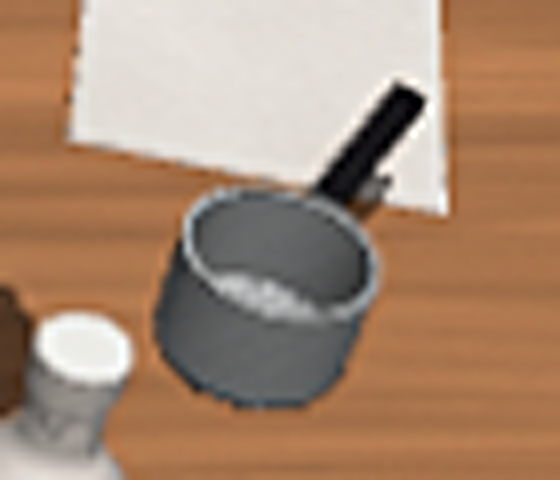

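```bash
python3 -m crank '{"delta_pos":[[0.038,0.020,0.030],[0.038,0.020,0.04],[0.038,0.020,0.04],[0.038,0.020,0.04]],"twist":[0,0,0,0]}' 0; python3 -m crank '{"delta_pos":[[0,0,0.005],[0,0,0.005],[0,0,0.005],[0,0,0],[0,0,0],[0,0,0],[0,0,0],[0,0,0]],"twist":[-0.105,-0.105,-0.105,-0.105,-0.105,-0.105,-0.103,0]}'
python3 - <<'E'
from h import *
grab('side','s1.png');grab('wrist','w1.png'); s=arm.read_state();print(s['joints'],s['position'],s['contact_force'],R.from_quat(s['ee_rot']).as_matrix()[:,0])
E
```

```text
clock: 0.48
position: [512.3, 58.7, 193.8]
ee_rot: [0.0, 1.0, 0.0, 0.0]
contact_force: [0.2, -0.1, -1.0]
gripper_width: 38.8
clock: 1.15
position: [513.7, 58.5, 179.6]
ee_rot: [-0.359, 0.933, 0.0, -0.0]
contact_force: [-0.8, 0.9, 0.6]
gripper_width: -0.1
[ 4.27596453e-01  3.33745726e-01 -4.22718919e-01 -6.31006264e-05
 -8.14664442e-01  3.02795699e-01] [513.72115144  58.51072441 179.71822221] [ 0.54110323 -0.37869327 -0.60161844] [-7.44941670e-01 -6.67129534e-01  3.03938662e-04]
```

View pics/s1.png

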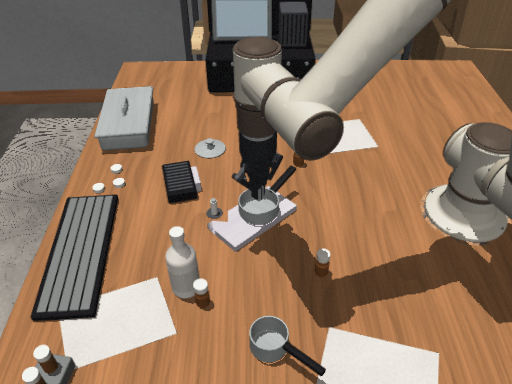

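View pics/w1.png

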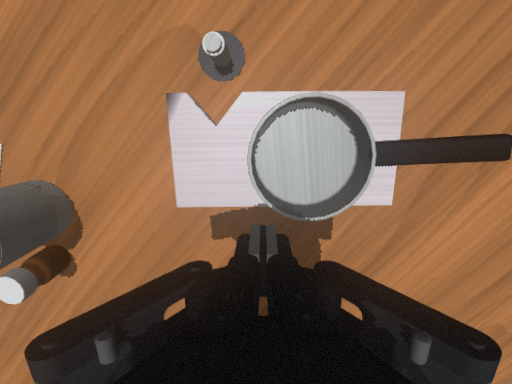

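```bash
cat >> h.py <<'E'
def fit(m,w):
    m=np.array(m,float);w=np.array(w)[:,:2]; a=m-m.mean(0);b=w-w.mean(0)
    th=np.arctan2((a[:,0]*b[:,1]-a[:,1]*b[:,0]).sum(),(a*b).sum()); r=np.array([[np.cos(th),-np.sin(th)],[np.sin(th),np.cos(th)]])
    t=w.mean(0)-r@m.mean(0); print('th',np.degrees(th),'t',t,'res',(m@r.T+t-w).round(1).tolist()); return th,t,r
E
python3 - <<'E'
from h import *
np.set_printoptions(precision=1,suppress=True)
W=toz('wrist',[[404,91],[394,206],[177,207],[167,94],[216,126],[241,93]],16)
th,t,r=fit([[160,16],[160,-84],[-40,-84],[-40,16],[0,-12],[24,16]],W)
pin=toz('wrist',[[213,43]],40)[0,:2]; print('pin',pin,toz('wrist',[[222,56]],2)); print('pin in tray',r.T@(pin-t))
s=arm.read_state(); print('tcp in tray',r.T@(s['position'][:2]-t))
m=R.from_quat(s['ee_rot']).as_matrix(); tgt=t+r@[55,-115]; print('tool delta',m.T@np.r_[tgt-s['position'][:2],78-s['position'][2]])
print(dep('wrist',[[262,240],[252,240],[262,228]]))
E
```

```text
th -137.42859214785452 t [592.3  30.7] res [[-1.0, -0.7], [2.2, 0.5], [-0.7, 0.2], [0.7, 0.3], [-0.5, 1.0], [-0.7, -1.4]]
pin [620.5  -8. ] [[619.5  -8.1   2. ]]
pin in tray [ 5.3 47.6]
tcp in tray [ 39.  -73.6]
tool delta [ 16.5  41.1 101.7]
[[520.9  50.6 130.7]
 [524.5  53.9 130.7]
 [520.7  50.8 115.2]]
```

```bash
python3 -m crank '{"delta_pos":[[0.010,0.022,0.0],[0.010,0.019,0.022],[0,0,0.04],[0,0,0.030],[0,0,0.01],[0,0,0]],"twist":[0,0,0,0,0,0]}'
python3 - <<'E'
from h import *
grab('wrist','w2.png'); grab('side','s2.png')
E
```

```text
clock: 1.75
position: [469.9, 74.9, 75.2]
ee_rot: [-0.357, 0.934, -0.0, -0.003]
contact_force: [-0.1, -0.3, -0.3]
gripper_width: 0.0
```

View pics/w2.png

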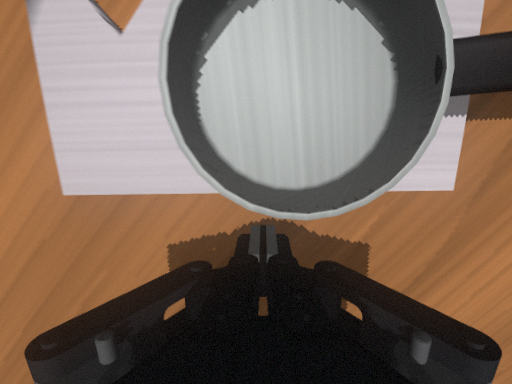

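View pics/s2.png

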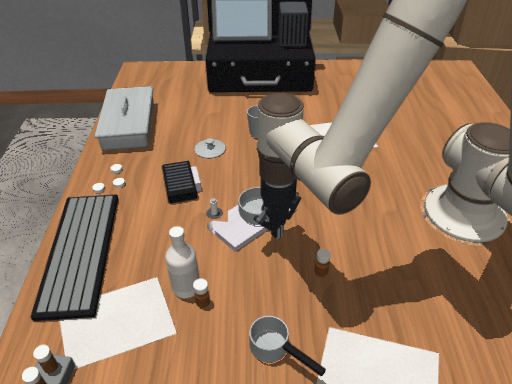

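```bash
python3 -m crank '{"delta_pos":[[0.004,-0.008,-0.003],[0,-0.006,0],[0,-0.005,0],[0,-0.005,0],[0,-0.005,0],[0,-0.005,0],[0,-0.005,0],[0,-0.005,0]],"twist":[0,0,0,0,0,0,0,0]}';  python3 -m crank '{"delta_pos":[[0,-0.005,0],[0,-0.005,0],[0,-0.004,0],[0,-0.003,0],[0,-0.001,0]],"twist":[0,0,0,0,0]}'
python3 - <<'E'
from h import *
grab('wrist','w3.png'); grab('side','s3.png')
E
```

```text
clock: 2.52
position: [498.1, 39.9, 80.9]
ee_rot: [-0.358, 0.934, 0.0, -0.0]
contact_force: [-3.0, 2.3, 2.0]
gripper_width: 0.4
clock: 2.93
position: [509.8, 26.6, 80.7]
ee_rot: [-0.358, 0.934, 0.0, -0.001]
contact_force: [-5.1, 5.7, 4.9]
gripper_width: -0.1
```

View pics/w3.png

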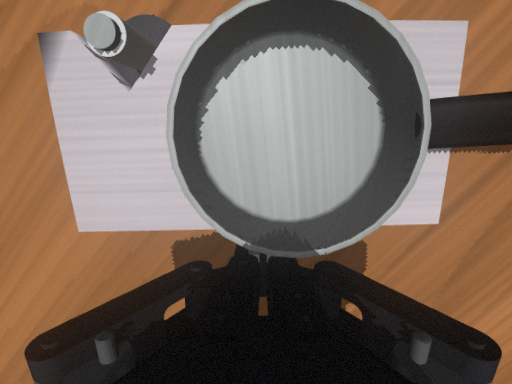

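View pics/s3.png

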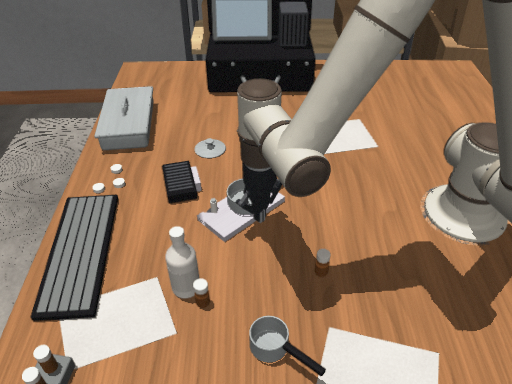

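```bash
cat > m.py <<'E'
from h import *
import sys
np.set_printoptions(precision=1,suppress=True)
def meas(tray,mod,pan=None,handle=None):
    th,t,r=fit(mod,toz('wrist',tray,16)); pin=np.array([620.4,-8.]); print('pin in tray',r.T@(pin-t))
    s=arm.read_state(); print('tcp',s['position'],'in tray',r.T@(s['position'][:2]-t),'F tray',r.T@s['contact_force'][:2],s['contact_force'][2])
    if pan: 
        p=toz('wrist',pan,54)[:,:2]; print('pan pts in tray',(p-t)@r)
E
python3 - <<'E'
from m import *
meas([[467,22],[438,223],[79,231],[39,33],[131,87]],[[160,16],[160,-84],[-40,-84],[-40,16],[0,-12]],[[167,128],[431,120],[300,256]])
print(toz('wrist',[[101,34]],40))
E
```

```text
th -136.88141500097186 t [619.9  -0. ] res [[-0.3, -1.1], [-0.4, -0.1], [0.3, -0.2], [0.8, -0.5], [-0.4, 1.8]]
pin in tray [5.1 6.2]
tcp [509.8  26.6  80.7] in tray [ 62.1 -94.7] F tray [ 0.5 -3.1] 2.8598072466103592
pan pts in tray [[ 29.6 -29.3]
 [123.8 -28.2]
 [ 77.7 -80.8]]
[[621.7  -6.5  40. ]]
```

```bash
python3 -m crank '{"delta_pos":[[0.003,-0.003,0.002],[0.002,-0.003,0],[0.001,-0.002,0],[0,-0.001,0]],"twist":[0,0,0,0]}'
python3 - <<'E'
from h import *
grab('wrist','w4.png')
E
```

```text
clock: 3.37
position: [510.0, 15.9, 78.6]
ee_rot: [-0.358, 0.934, 0.0, -0.002]
contact_force: [-7.9, 7.1, 7.1]
gripper_width: 0.1
```

View pics/w4.png

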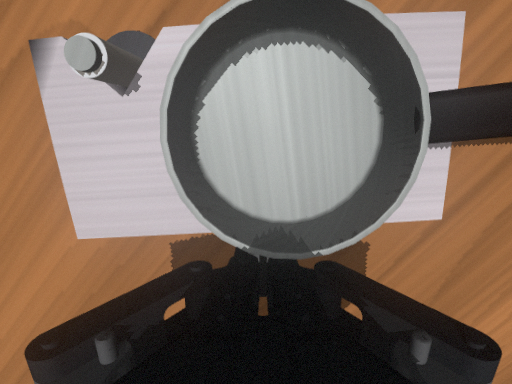

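```bash

python3 - <<'E'
from m import *
meas([[465,12],[443,219],[78,238],[30,40],[128,95]],[[160,16],[160,-84],[-40,-84],[-40,16],[0,-12]],[[161,128],[431,120],[298,258]])
E
```

```text
th -134.86347837738703 t [619.7  -7.4] res [[-0.7, -1.0], [-0.1, 0.1], [-0.5, -0.1], [0.2, -0.4], [1.2, 1.4]]
pin in tray [-0.1  0.9]
tcp [510.   15.9  78.6] in tray [ 60.8 -94.2] F tray [ 0.9 -8.2] 4.040046376279604
pan pts in tray [[ 29.4 -27.7]
 [123.6 -30. ]
 [ 75.9 -80.7]]
```

```bash
python3 -m crank '{"delta_pos":[[0.0038,-0.0026,0],[0.0038,-0.0026,0],[0.0038,-0.0026,0],[0.0038,-0.0026,0],[0.0038,-0.0026,0],[0.0038,-0.0026,0],[0.0038,-0.0026,0],[0.0038,-0.0026,0]],"twist":[-0.055,-0.055,-0.055,-0.045,-0.04,-0.04,-0.04,-0.04]}'
python3 - <<'E'
from h import *
grab('wrist','w5.png')
E
```

```text
clock: 4.08
position: [508.1, -20.8, 78.5]
ee_rot: [-0.525, 0.851, 0.001, -0.001]
contact_force: [-4.3, 3.4, 3.1]
gripper_width: 0.3
```

View pics/w5.png

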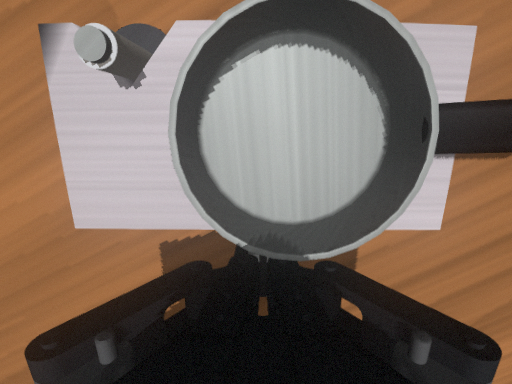

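```bash

python3 - <<'E'
from m import *
meas([[476,26],[441,229],[76,228],[40,25]],[[160,16],[160,-84],[-40,-84],[-40,16]],[[171,128],[438,128],[305,259]])
E
```

```text
th -116.87368207394564 t [620.1  -8. ] res [[-0.1, -0.7], [-0.1, 0.1], [-0.3, 0.3], [0.5, 0.4]]
pin in tray [-0.2  0.3]
tcp [508.2 -21.4  78.5] in tray [ 62.5 -93.7] F tray [ 0.5 -4.2] 2.0563305639879808
pan pts in tray [[ 30.1 -29.5]
 [123.6 -29. ]
 [ 78.9 -80.2]]
```

```bash
python3 -m crank '{"delta_pos":[[0.0038,-0.0026,0],[0.0038,-0.0026,0],[0.0038,-0.0026,0],[0.0038,-0.0026,0],[0.0038,-0.0026,0],[0.0038,-0.0026,0],[0.0038,-0.0026,0],[0.0038,-0.0026,0]],"twist":[-0.04,-0.04,-0.04,-0.04,-0.04,-0.04,-0.04,-0.04]}'
python3 -m crank '{"delta_pos":[[0.0038,-0.0026,0],[0.0038,-0.0026,0],[0.0038,-0.0026,0],[0.0038,-0.0026,0],[0.0038,-0.0026,0],[0.0038,-0.0026,0]],"twist":[-0.04,-0.04,-0.04,-0.04,-0.04,-0.04]}'
python3 - <<'E'
from h import *
grab('wrist','w6.png')
E
```

```text
clock: 4.8
position: [518.1, -56.2, 78.4]
ee_rot: [-0.653, 0.757, 0.001, -0.001]
contact_force: [-3.0, 2.1, 2.1]
gripper_width: -0.3
clock: 5.3
position: [532.6, -79.7, 78.3]
ee_rot: [0.739, -0.673, -0.001, 0.001]
contact_force: [-3.2, 1.4, 1.1]
gripper_width: -0.0
```

View pics/w6.png

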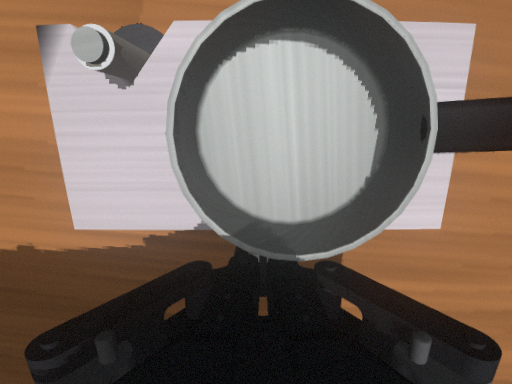

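```bash
python3 -m crank '{"delta_pos":[[0.0038,-0.0026,0],[0.0038,-0.0026,0],[0.0038,-0.0026,0],[0.003,-0.0026,0],[0,-0.001,0]],"twist":[-0.04,-0.04,-0.04,-0.03,0]}'
python3 -m crank '{"delta_pos":[[0,-0.001,0],[0,-0.001,0],[0,0,0]],"twist":[0,0,0]}'
python3 - <<'E'
from h import *
grab('wrist','w7.png')
grab('scene','c7.png')
im=np.load('scene.npz')['im'][160:290,150:330];cv2.imwrite('pics/c7c.png',cv2.resize(im,None,fx=4.4,fy=4.4,interpolation=cv2.INTER_CUBIC))
E
```

```text
clock: 5.77
position: [545.3, -92.7, 78.1]
ee_rot: [0.787, -0.617, -0.002, 0.002]
contact_force: [-5.1, -3.5, 3.6]
gripper_width: 0.1
clock: 6.02
position: [545.6, -92.6, 78.1]
ee_rot: [0.786, -0.618, -0.003, 0.003]
contact_force: [-7.8, -4.8, 4.2]
gripper_width: 0.4
```

View pics/w7.png

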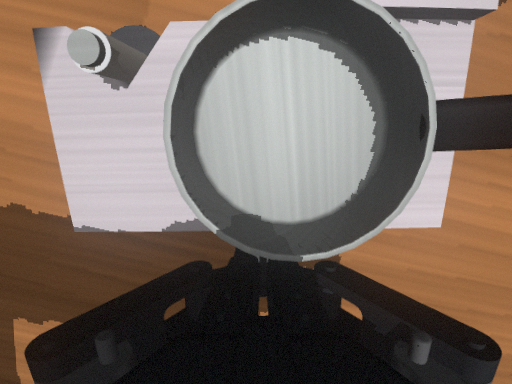

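View pics/c7c.png

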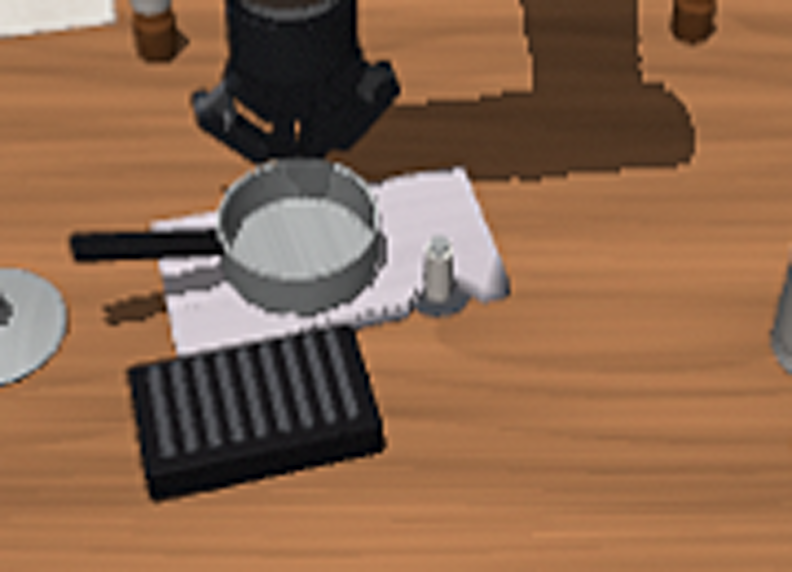

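```bash
python3 -m crank '{"delta_pos":[[0,-0.002,0],[0,-0.002,0],[0,0,0],[0,0,0]],"twist":[0,0,0,0]}'
python3 -m crank '{"delta_pos":[[0,0.006,0],[0,0.02,0],[0,0.02,-0.03],[0,0.0,-0.04],[0,0,-0.04],[0,0,-0.04],[0,0,0]],"twist":[0,0,0,0,0,0,0]}'
python3 - <<'E'
from h import *
grab('wrist','w8.png')
E
```

```text
clock: 6.45
position: [546.3, -92.2, 77.6]
ee_rot: [0.786, -0.618, -0.006, 0.006]
contact_force: [-12.0, -5.5, 8.3]
gripper_width: -0.0
clock: 7.03
position: [513.2, -101.4, 238.0]
ee_rot: [0.788, -0.616, 0.009, -0.006]
contact_force: [0.1, 0.4, 0.5]
gripper_width: 0.1
```

View pics/w8.png

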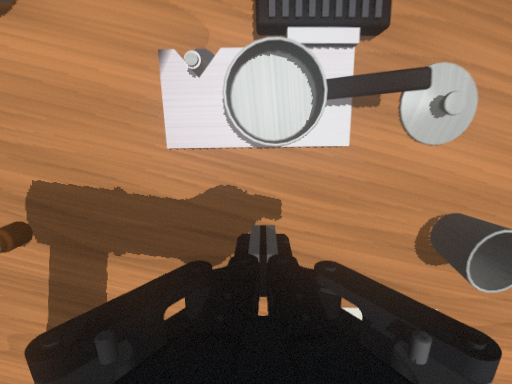

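```bash
python3 - <<'E'
from h import *
im=np.load('wrist.npz')['im'][15:165,150:450];cv2.imwrite('pics/w8c.png',cv2.resize(im,None,fx=2.6,fy=2.6,interpolation=cv2.INTER_CUBIC))
E
```

```text
(no output)
```

View pics/w8c.png

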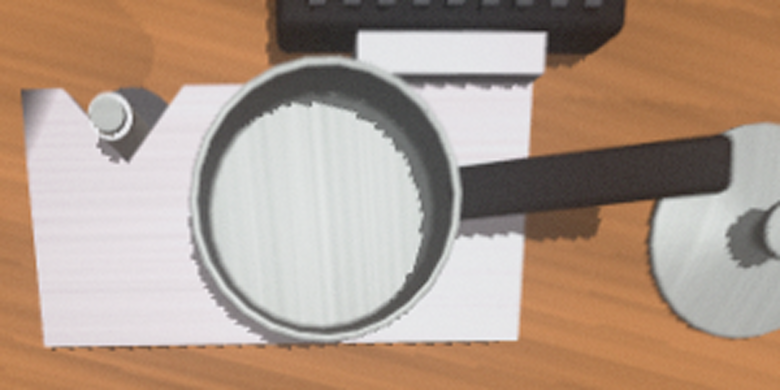

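```bash
python3 - <<'E'
from m import *
c=lambda L:np.array(L)/2.6+[150,15]-.3
meas(c([[518,340],[44,347],[22,89],[181,86],[127,160]]),[[160,-84],[-40,-84],[-40,16],[24,16],[0,-12]])
r=toz('wrist',c([[190,195],[462,195],[330,57],[330,340]]),54);print(r,r[:2].mean(0),r[2:].mean(0)); h=toz('wrist',c([[733,164]]),80); print(h)
P=cloud('wrist').reshape(-1,3)
ce=np.array([535,-86.])
k=(P[:,2]>51)&(P[:,2]<57)&(np.hypot(*(P[:,:2]-ce).T)<58); print(P[k].min(0),P[k].max(0))
k=(P[:,2]>60)&(P[:,2]<84)&(P[:,1]<-120)&(P[:,1]>-280)&(P[:,0]<640); q=P[k];print(len(q),q.mean(0),q[q[:,1].argmin()])
E
```

```text
th -75.31108253701181 t [620.3  -7.7] res [[0.1, -0.0], [0.1, 0.1], [-0.0, 0.9], [0.8, -0.9], [-0.9, -0.0]]
pin in tray [0.3 0. ]
tcp [ 511.4 -101.1  234.1] in tray [  62.7 -129. ] F tray [-0.3 -0.5] -0.28748228392632946
[[ 599.3  -43.9   54. ]
 [ 622.4 -136.1   54. ]
 [ 653.6  -80.2   54. ]
 [ 562.5 -103.9   54. ]] [610.8 -90.   54. ] [608.1 -92.   54. ]
[[ 648.5 -211.7   80. ]]
[ 560.1 -125.6   51.1] [582.5 -51.8  56.2]
864 [ 633.9 -174.    65.9] [ 639.9 -210.9   74.3]
```

```bash
python3 -m crank '{"delta_pos":[[-0.02,-0.0025,0],[-0.04,-0.0045,0],[-0.04,-0.0045,0],[-0.04,-0.0045,0],[-0.04,-0.0045,0],[-0.04,-0.0045,0],[-0.04,-0.0045,0],[-0.04,-0.0045,0]],"twist":[0,0,0,0,0,0,0,0]}' 0.6
python3 -m crank '{"delta_pos":[[-0.04,-0.0045,0],[-0.04,-0.0045,0],[-0.04,-0.0045,0],[-0.04,-0.0045,0],[-0.02,-0.0025,0],[0,0,0],[0,0,0],[0,0,0]],"twist":[0,0,0,0,0.12,0.12,0.12,0.12]}'
python3 -m crank '{"delta_pos":[[0,0,0],[0,0,0],[0,0,0],[0,0,0],[0,0,0],[0,0,0]],"twist":[0.12,0.12,0.12,0.12,0.02,0]}'
python3 - <<'E'
from h import *
grab('wrist','w9.png');print(arm.read_state()['joints'])
E
```

```text
clock: 7.75
position: [468.8, 200.3, 228.1]
ee_rot: [0.787, -0.617, 0.0, -0.0]
contact_force: [1.3, 0.7, -0.3]
gripper_width: 51.3
clock: 8.42
position: [445.8, 378.9, 227.2]
ee_rot: [-0.616, 0.788, -0.0, -0.0]
contact_force: [0.3, -0.1, -0.4]
gripper_width: 51.5
clock: 8.92
position: [446.0, 378.0, 227.9]
ee_rot: [-0.405, 0.914, -0.0, -0.0]
contact_force: [0.4, 0.3, 0.1]
gripper_width: 51.1
[ 9.79879472e-01  3.81025587e-01 -2.00826621e-01  6.75448833e-05
 -9.89269794e-01 -1.44967917e-01]
```

View pics/w9.png

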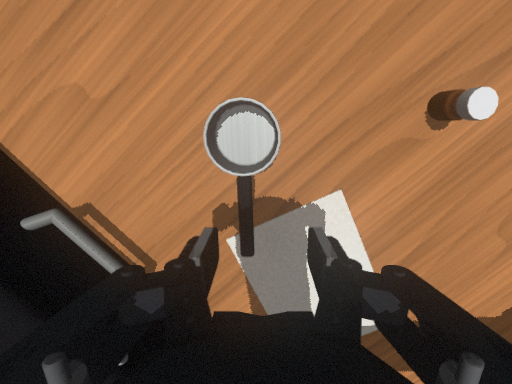

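```bash
python3 - <<'E'
from m import *
r=toz('wrist',[[204,137],[281,137],[242,98],[242,176]],50);print(r,np.hypot(*(r[0]-r[1])[:2]),np.hypot(*(r[2]-r[3])[:2]))
a=toz('wrist',[[245,180],[248,256]],52); print(a); 
c=r.mean(0)[:2]
v=a[1,:2]-c; az=np.degrees(np.arctan2(v[1],v[0])); L=np.hypot(*v); print('c',c,'az',az,L, 'line az',np.degrees(np.arctan2(*(a[1]-a[0])[1::-1])))
u=v/L; s=arm.read_state(); m=R.from_quat(s['ee_rot']).as_matrix(); print('toolx az',np.degrees(np.arctan2(m[1,0],m[0,0])))
print('pos',s['position'],'grasp',c+75*u,'tool delta',m.T@np.r_[c+75*u-s['position'][:2],0])
E
```

```text
[[520.6 382.5  50. ]
 [473.1 330.3  50. ]
 [521.8 333.5  50. ]
 [470.6 381.8  50. ]] 70.59457782127754 70.40379845760752
[[466.1 382.   52. ]
 [405.7 434.6  52. ]]
c [496.5 357. ] az 139.5197628052934 119.44113718952563 line az 138.94620737199975
toolx az -132.16096621901326
pos [446.  378.  228.1] grasp [439.5 405.7] tool delta [-16.2  23.5  -0. ]
```

```bash
python3 - <<'E'
from m import *
grab('scene','c9.png')
for n in('scene',):
    P=cloud(n).reshape(-1,3); k=(P[:,2]>60)&(P[:,2]<300)&(P[:,1]>440)&(P[:,0]>200)&(P[:,0]<650); q=P[k]; print(len(q))
    for x in range(250,650,50):
        z=q[(q[:,0]>x)&(q[:,0]<x+50)]; print(x,len(z),z.min(0) if len(z) else '',z.max(0) if len(z) else '')
E
```

```text
6268
250 0  
300 50 [342.  567.   64.4] [349.8 690.4 131.5]
350 1061 [350.  561.7  60.1] [400.  734.  285.1]
400 1233 [400.  561.5  60.6] [450.  720.1 279.1]
450 1154 [450.  555.1  60.3] [500.  706.3 245.9]
500 1039 [500.  564.4  60.7] [549.9 696.1 208.2]
550 840 [550.  546.8  60.3] [600.  684.9 206.7]
600 891 [600.  562.7  60.2] [650.  652.8 193.5]
```

View pics/c9.png

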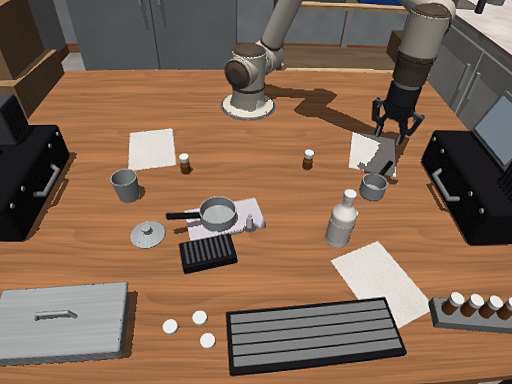

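Box is over 110 mm away in y. The tray looks home, and the path down to the handle is clear.

```bash
python3 -m crank '{"delta_pos":[[-0.016,0.0235,0],[0,0,0.038],[0,0,0.038],[0,0,0.03],[0,0,0.013],[0,0,0.005],[0,0,0]],"twist":[-0.026,0,0,0,0,0,0]}'
python3 - <<'E'
from h import *
grab('wrist','w10.png'); grab('side','s10.png'); im=np.load('side.npz')['im'][270:384,180:340]; cv2.imwrite('pics/s10c.png',cv2.resize(im,None,fx=4.8,fy=4.8,interpolation=cv2.INTER_CUBIC))
E
```

```text
clock: 9.6
position: [439.2, 405.2, 103.4]
ee_rot: [-0.417, 0.909, -0.001, -0.001]
contact_force: [0.1, -1.2, 0.8]
gripper_width: 51.2
```

View pics/w10.png

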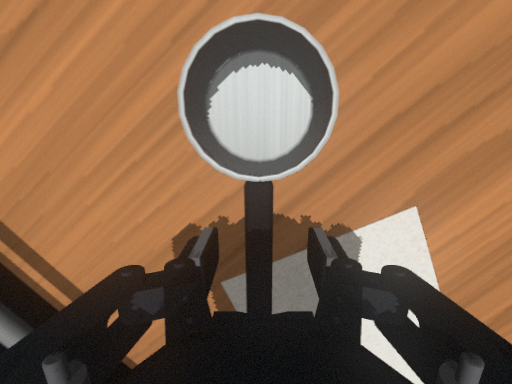

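View pics/s10c.png

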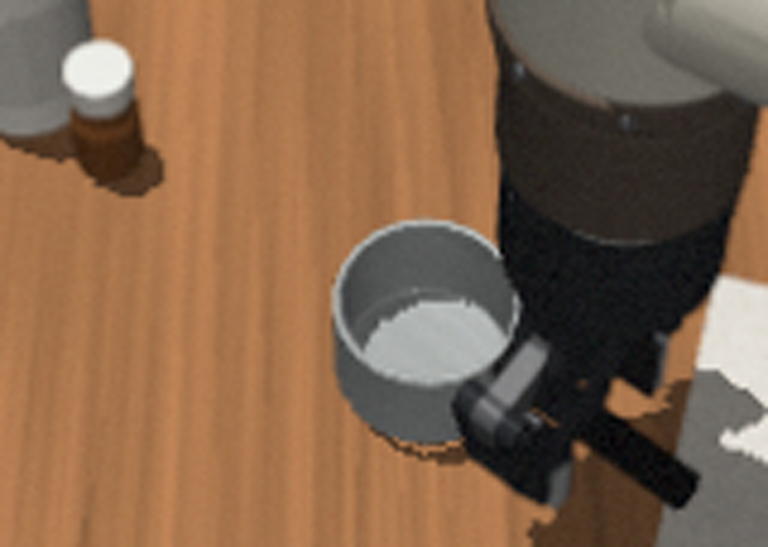

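```bash
python3 -m crank '{"delta_pos":[[0,0,0],[0,0,0],[0,0,0],[0,0,0],[0,0,0],[0,0,0],[0,0,0],[0,0,0]],"twist":[0,0,0,0,0,0,0,0]}' 0
python3 -m crank '{"delta_pos":[[0,0,-0.01],[0,0,-0.02],[0,0,-0.03],[0,0,-0.03],[0,0,-0.03],[0,0,0],[0,0,0]],"twist":[0,0,0,0,0,0,0]}'
python3 - <<'E'
from h import *
grab('wrist','w11.png'); grab('side','s11.png')
E
```

```text
clock: 10.37
position: [439.6, 406.2, 105.9]
ee_rot: [-0.417, 0.909, 0.0, 0.001]
contact_force: [-1.7, 1.5, 5.5]
gripper_width: 12.7
clock: 10.95
position: [439.4, 405.7, 226.6]
ee_rot: [-0.416, 0.909, 0.001, 0.001]
contact_force: [-0.4, -1.5, -2.2]
gripper_width: 12.5
```

View pics/w11.png

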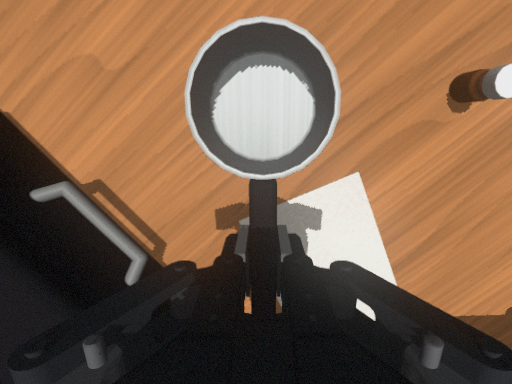

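View pics/s11.png

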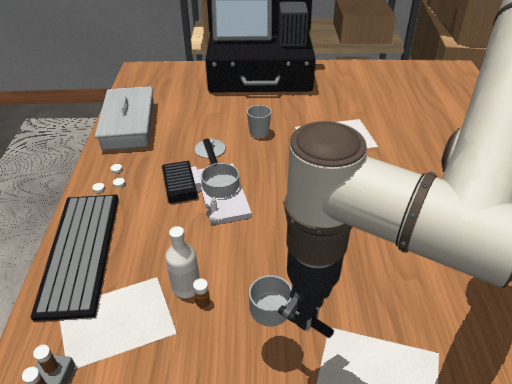

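```bash
cat > sp.py <<'E'
from m import *
def held():
    z=np.load('wrist.npz'); m=R.from_quat(z['q']).as_matrix(); P=cloud('wrist'); t=(P-z['p'])@m   # tool coords
    q=t.reshape(-1,3); k=(q[:,1]<-25)&(q[:,1]>-125)&(abs(q[:,0])<50)&(q[:,2]<75)&(q[:,2]>20)
    q=q[k]; 
    # rim: nearest (min z) points in angular bins
    c=np.array([q[:,0].mean(),q[:,1].mean()])
    for _ in range(4):
        a=np.arctan2(q[:,1]-c[1],q[:,0]-c[0]); rr=np.hypot(q[:,0]-c[0],q[:,1]-c[1]); pts=[]
        for b in np.arange(-np.pi,np.pi,np.pi/18):
            i=(a>=b)&(a<b+np.pi/18)&(rr>28)&(rr<40)
            if b> np.radians(60) and b<np.radians(110): continue
            if i.sum()>2: pts.append(q[i][np.argsort(q[i][:,2])[:6]].mean(0))
        p=np.array(pts); A=np.c_[2*p[:,:2],np.ones(len(p))]; s=np.linalg.lstsq(A,(p[:,:2]**2).sum(1),rcond=None)[0]; c=s[:2]
    pl=np.linalg.lstsq(np.c_[p[:,:2]-c,np.ones(len(p))],p[:,2],rcond=None)[0]
    print('centre tool',c,'r',np.sqrt(s[2]+c@c),'plane slopes deg x,y',np.degrees(pl[:2]),'rim z',pl[2],len(p))
    return c,pl[2]
E
python3 - <<'E'
from sp import *
held()
print(toz('wrist',[[185,98],[340,98],[262,17],[263,178]],226.6-105.9+50)-[439.4,405.7,0])
r=toz('wrist',[[185,98],[340,98],[262,17],[263,178]],226.6-105.9+50); z=np.load('wrist.npz');m=R.from_quat(z['q']).as_matrix(); print(((r-z['p'])@m)[:,:2], ((r-z['p'])@m).mean(0))
E
```

```text
centre tool [  0.  -74.6] r 33.80764404205061 plane slopes deg x,y [-0.  -0.1] rim z 55.532678863619445 31
[[ 81.2 -23.8 170.7]
 [ 35.5 -76.6 170.7]
 [ 83.  -71.3 170.7]
 [ 30.3 -26.3 170.7]]
[[ -34.8  -77. ]
 [  35.   -77. ]
 [  -0.1 -109.5]
 [   0.3  -40.1]] [  0.1 -75.9  55.9]
```

```bash
python3 -m crank '{"delta_pos":[[0.0121,-0.0161,0],[0.0242,-0.0322,0],[0.0242,-0.0322,0],[0.0242,-0.0322,0],[0.0242,-0.0322,0],[0.0242,-0.0322,0],[0.0242,-0.0322,0],[0.0242,-0.0322,0]],"twist":[0,0,0,0,0,0,0,0]}'
python3 -m crank '{"delta_pos":[[0.0242,-0.0322,0],[0.0242,-0.0322,0],[0.0242,-0.0322,0],[0.0242,-0.0322,0],[0.0242,-0.0322,0],[0.0242,-0.0322,0],[0.0121,-0.0161,0],[0,0,0]],"twist":[0,0,0,0,0,0,-0.06,-0.10]}'
python3 -m crank '{"delta_pos":[[0,0,0],[0,0,0],[0,0,0],[0,0,0],[0,0,0],[0,0,0],[0,0,0],[0,0,0]],"twist":[-0.12,-0.12,-0.12,-0.12,-0.12,-0.12,-0.12,-0.12]}'
python3 -m crank '{"delta_pos":[[0,0,0],[0,0,0],[0,0,0],[0,0,0],[0,0,0],[0,0,0]],"twist":[-0.12,-0.12,-0.12,-0.07,0,0]}'
python3 - <<'E'
from h import *
grab('wrist','w12.png'); grab('scene','c12.png'); print(arm.read_state()['joints'])
E
```

```text
clock: 11.72
position: [502.6, 108.0, 223.0]
ee_rot: [-0.416, 0.909, 0.0, -0.002]
contact_force: [0.8, 0.2, -1.9]
gripper_width: 12.3
clock: 12.38
position: [558.7, -149.4, 222.1]
ee_rot: [-0.487, 0.873, 0.001, -0.002]
contact_force: [0.7, 0.6, -1.8]
gripper_width: 12.3
clock: 13.05
position: [558.1, -145.5, 222.4]
ee_rot: [0.837, -0.547, -0.002, 0.001]
contact_force: [0.2, 0.4, -2.1]
gripper_width: 12.5
clock: 13.55
position: [558.6, -145.5, 223.1]
ee_rot: [0.933, -0.359, -0.002, 0.001]
contact_force: [0.3, -0.0, -1.4]
gripper_width: 12.7
[ 2.56767151e-02  3.74953244e-01 -2.22647598e-01 -1.36611906e-04
 -9.75479682e-01  2.38181009e+00]
```

View pics/w12.png

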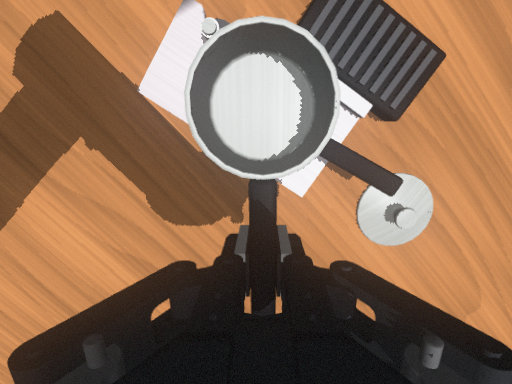

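View pics/c12.png

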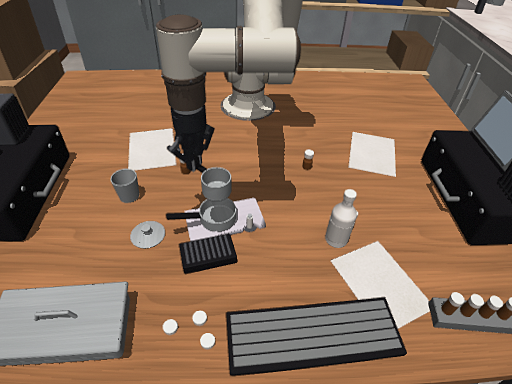

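```bash
python3 - <<'E'
from m import *
P=cloud('side').reshape(-1,3); k=(P[:,2]>50)&(P[:,2]<57)&(np.hypot(P[:,0]-609,P[:,1]+91)<60)&(np.hypot(P[:,0]-609,P[:,1]+91)>40); p=P[k]
print(len(p),p.min(0),p.max(0))
for _ in range(4):
  s=np.linalg.lstsq(np.c_[2*p[:,:2],np.ones(len(p))],(p[:,:2]**2).sum(1),rcond=None)[0]; r=np.sqrt(s[2]+s[:2]@s[:2]); e=abs(np.hypot(*(p[:,:2]-s[:2]).T)-r); print('side depth',s[:2],r,len(p)); p=p[e<3.5]
im=cv2.imread('pics/s11.png')[155:225,185:265]; cv2.imwrite('pics/s11c.png',cv2.resize(im,None,fx=7,fy=7,interpolation=cv2.INTER_CUBIC))
im=cv2.imread('pics/c9.png')[185:265,160:270]; cv2.imwrite('pics/c9c.png',cv2.resize(im,None,fx=7,fy=7,interpolation=cv2.INTER_CUBIC))
E
```

```text
185 [ 561.7 -147.6   50. ] [655.3 -42.1  56.8]
side depth [609.1 -91.9] 47.18987043885777 185
side depth [608.8 -91.1] 46.767069822566135 146
side depth [608.7 -91. ] 46.69300818271836 144
side depth [608.7 -91. ] 46.69300818271836 144
```

View pics/s11c.png

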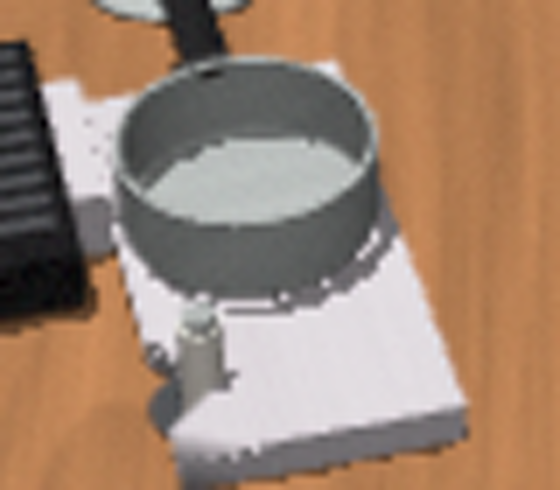

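View pics/c9c.png

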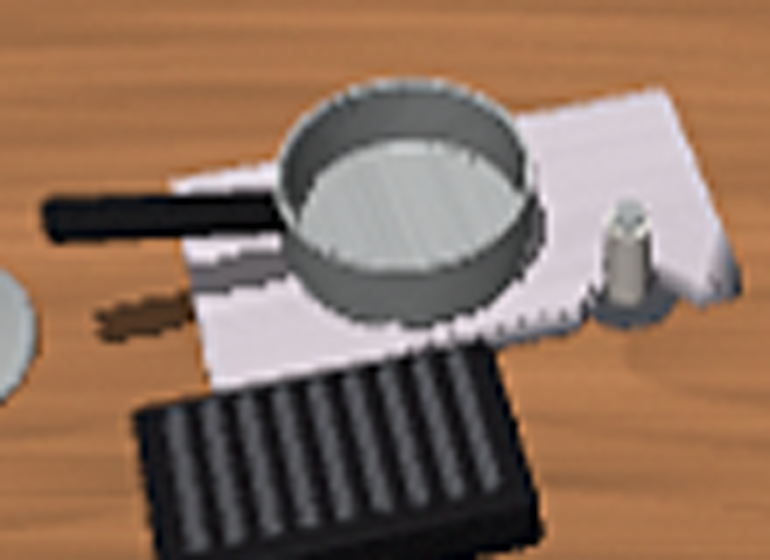

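```bash
python3 - <<'E'
from sp import *
c,z=held(); s=np.load('wrist.npz'); m=R.from_quat(s['q']).as_matrix(); w=s['p']+m@np.r_[c,z]; print('pan small',w,'tool y az',np.degrees(np.arctan2(m[1,1],m[0,1]))); print('tool delta',m.T@np.r_[609-w[0],-91-w[1],0])
E
```

```text
centre tool [ -0.7 -74.7] r 33.883185432620394 plane slopes deg x,y [-0.1 -0.2] rim z 55.42357358689676 31
pan small [608.  -89.5 167.5] tool y az -132.0979226126339
tool delta [ 1.7  0.4 -0. ]
```

```bash
python3 -m crank '{"delta_pos":[[0.0017,0,0.015],[0,0,0.02],[0,0,0.015],[0,0,0.008],[0,0,0],[0,0,0]],"twist":[0,0,0,0,0,0]}'
python3 - <<'E'
from sp import *
grab('wrist','w13.png'); held(); grab('side'); grab('scene')
a=np.load('side.npz')['im'][130:225,170:290]; b=np.load('scene.npz')['im'][150:245,150:270]
cv2.imwrite('pics/x13.png',cv2.resize(np.hstack([a,b]),None,fx=3.3,fy=3.3,interpolation=cv2.INTER_CUBIC))
E
```

```text
clock: 14.15
position: [560.8, -146.7, 166.8]
ee_rot: [0.934, -0.358, -0.0, 0.0]
contact_force: [0.7, 0.9, -1.2]
gripper_width: 12.7
centre tool [ -0.6 -75. ] r 33.72363818037641 plane slopes deg x,y [-0.1 -0.2] rim z 55.436364228368035 31
```

View pics/x13.png

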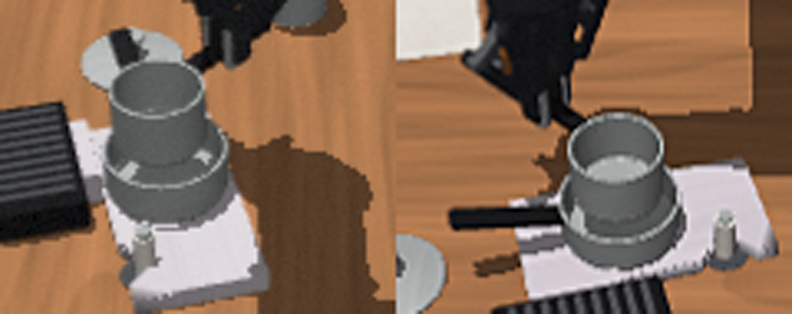

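View pics/w13.png

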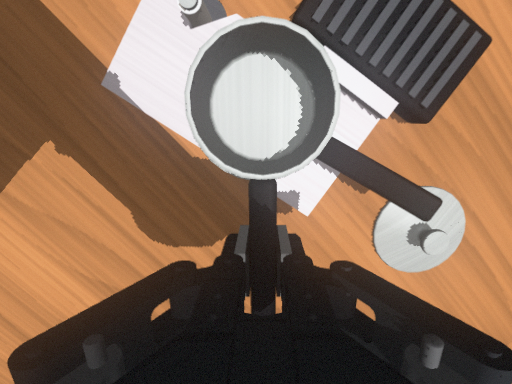

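```bash
python3 -m crank '{"delta_pos":[[0,0.001,0.01],[0,0,0.01],[0,0,0.008],[0,0,0.006],[0,0,0.004],[0,0,0.001],[0,0,0]],"twist":[0,0,0,0,0,0,0]}'
```

```text
clock: 14.88
position: [560.0, -147.4, 127.4]
ee_rot: [0.934, -0.358, -0.0, 0.0]
contact_force: [0.0, -0.5, -1.8]
gripper_width: 12.5
```

```bash
python3 -m crank '{"delta_pos":[[0,0,0.001],[0,0,0.001],[0,0,0.001],[0,0,0]],"twist":[0,0,0,0]}'
python3 - <<'E'
from sp import *
grab('side'); grab('scene')
a=np.load('side.npz')['im'][130:225,170:290]; b=np.load('scene.npz')['im'][150:245,150:270]
cv2.imwrite('pics/x14.png',cv2.resize(np.hstack([a,b]),None,fx=3.3,fy=3.3,interpolation=cv2.INTER_CUBIC))
E
```

```text
clock: 15.22
position: [560.3, -147.6, 126.1]
ee_rot: [0.934, -0.358, 0.001, -0.0]
contact_force: [-0.9, -0.4, 3.6]
gripper_width: 12.2
```

View pics/x14.png

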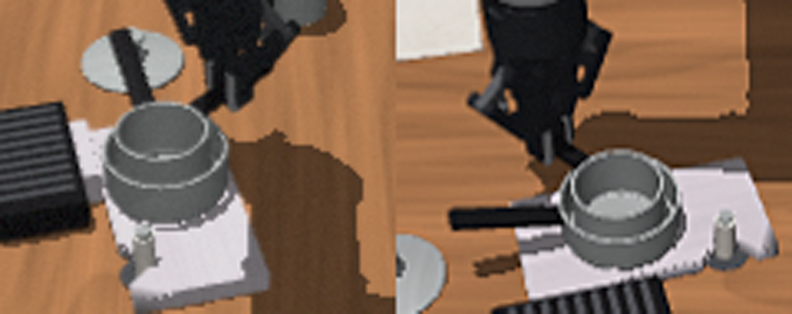

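```bash
python3 -m crank '{"delta_pos":[[0,0,0],[0,0,0],[0,0,0],[0,0,0],[0,0,0]],"twist":[0,0,0,0,0]}' 0.5
python3 -m crank '{"delta_pos":[[0,0,-0.015],[0,0,-0.03],[0,0,-0.04],[0,0,-0.04],[0,0.02,-0.03],[0,0.03,0],[0,0,0],[0,0,0]],"twist":[0,0,0,0,0,0,0,0]}'
python3 - <<'E'
from sp import *
grab('wrist','w15.png');grab('side','s15.png'); grab('scene','c15.png')
a=np.load('side.npz')['im'][130:225,170:290]; b=np.load('scene.npz')['im'][150:245,150:270]
cv2.imwrite('pics/x15.png',cv2.resize(np.hstack([a,b]),None,fx=3.3,fy=3.3,interpolation=cv2.INTER_CUBIC))
E
```

```text
clock: 15.73
position: [560.0, -147.3, 124.6]
ee_rot: [0.934, -0.358, -0.0, -0.0]
contact_force: [0.5, 0.2, 0.4]
gripper_width: 42.4
clock: 16.4
position: [525.7, -185.1, 280.2]
ee_rot: [0.933, -0.359, 0.0, -0.0]
contact_force: [1.1, 0.9, 0.4]
gripper_width: 43.0
```

View pics/x15.png

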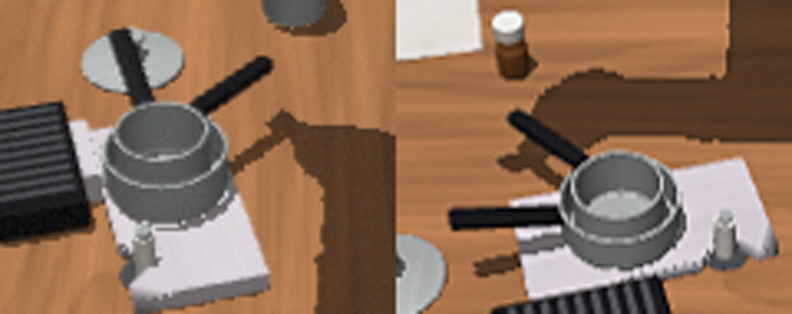

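View pics/w15.png

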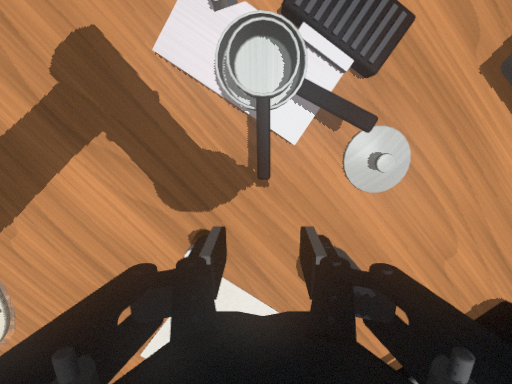

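View pics/c15.png

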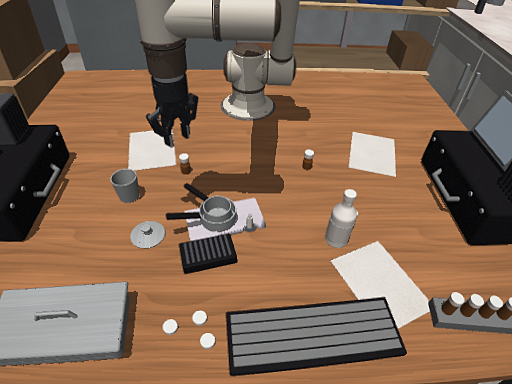

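Next I'll check the tray's angle against the rail, the nesting depth and the angle between the handles.

```bash
python3 - <<'E'
from sp import *
P=np.vstack([cloud(n).reshape(-1,3) for n in('wrist','scene','side')]); c=np.array([610,-91.])
d=np.hypot(*(P[:,:2]-c).T); a=np.degrees(np.arctan2(*(P[:,:2]-c).T[::-1]))
i=(d<28)&(P[:,2]<50); print('inner floor z',np.median(P[i,2]))
for n in('wrist','scene','side'):
    Q=cloud(n).reshape(-1,3); dd=np.hypot(*(Q[:,:2]-c).T); k=(dd>30)&(dd<40)&(Q[:,2]>62)&(Q[:,2]<76); print(n,'inner rim z pct',np.percentile(Q[k,2],[50,90]))
h=toz('wrist',[[264,178]],72); g=toz('wrist',[[373,122]],80); 
f=lambda p:np.degrees(np.arctan2(p[0,1]-c[1],p[0,0]-c[0])); print('small az',f(h),'large az',f(g),np.hypot(*(h[0,:2]-c)),np.hypot(*(g[0,:2]-c)))
im=np.load('wrist.npz')['im'][0:180,130:430]; cv2.imwrite('pics/w15c.png',cv2.resize(im,None,fx=2.66,fy=2.66,interpolation=cv2.INTER_CUBIC))
E
```

```text
inner floor z 24.0718292608384
wrist inner rim z pct [69.6 70.9]
scene inner rim z pct [67.4 70.4]
side inner rim z pct [67.5 70.5]
small az -131.26763566834956 large az -71.01777273644704 119.14122747305687 125.24424712330422
```

View pics/w15c.png

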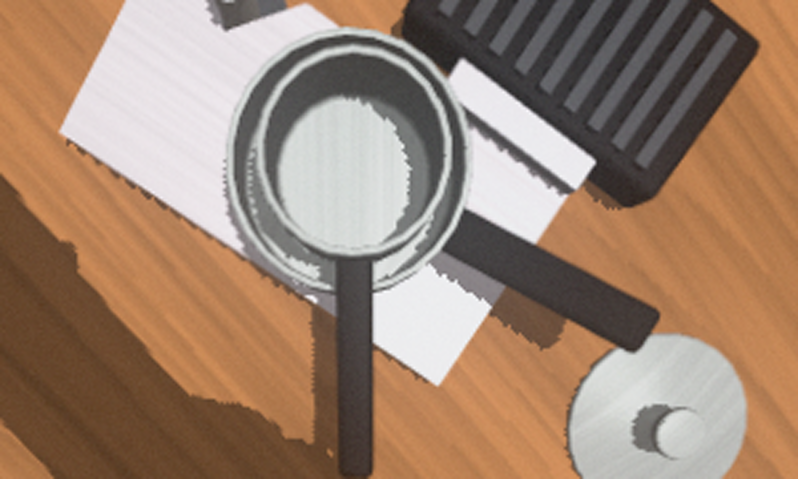

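```bash
python3 - <<'E'
from m import *
c=lambda L:np.array(L)/2.66+[130,0]-.3
meas(c([[438,384],[62,132],[305,5]]),[[160,-84],[-40,-84],[24,16]])
from bench import job_done
print(job_done())
E
```

```text
th -75.14991571558537 t [620.5  -7.8] res [[-0.1, -0.9], [-1.1, 0.8], [1.2, 0.1]]
pin in tray [ 0.2 -0.2]
tcp [ 526.7 -184.2  278.9] in tray [ 146.4 -135.9] F tray [ 0.5 -0.2] -0.11928265147129404
the job is handed in; nothing more can be done
None
```

The task is done and handed in at about 16.5 s on the robot's clock; `job_done()` reported no verdict.

I pushed the tray onto the pin with closed fingers, swung it about 60° round to the rail and pressed it home. I then lifted the smaller pan by its handle and set it down inside the larger one.

| Check | Measured | Wanted |
|---|---|---|
| Pin position in the tray's notch | within about 0.3 mm of seated | seated |
| Tray angle | −75.1° to −75.3° | −75.5° (dock), within a degree |
| Smaller pan's rim height | about 70 mm above the bench | 70 mm when fully nested |
| Angle between the handles | about 60° | 30° to 90° |

- **Tray:** it stayed flat on the bench, and its notched edge looks flush with the rail in the pictures.
- **Bystanders:** in the last pictures all of them are upright and appear unmoved, and the robot was touching nothing. I judged this by eye and did not re-measure their positions.
- **Forces:** the largest contact force in the readings between moves was about 16 N, during the final press against the rail.
- **Disagreement:** the first view put the rail's face 15.9 mm from the pin line, while the given value is 17 mm. That is within the 2 mm calibration error.

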